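# Shut and lock the door of a lock controller box

### The arm

A 6-joint arm with a two-finger parallel gripper is mounted at the origin on a cart in front of the work surface, level with it; the furniture and walls round the work are solid. World frame = base frame: x ahead of the robot, y to its left, z up, the work surface at z = 0. Lengths are in m, angles in rad, forces in N, time in s.
With the tool pointing down it reaches from about 0.35 to 1 m from the base axis. Payload 7.1 kg.
Tool frame: the origin (TCP) lies at the very end of the fingers, on their centre line; the grasp point (between the pads) lies 19 mm behind it (r.pinch_z is the distance from the TCP to the grasp point, in m); x points along the fingers, y is the direction in which the jaws open and shut, and the axes are right-handed (so a half turn about x gives the same grasp; the last joint's range is limited). The gripper opens to 85 mm and grips with 20 to 120 N. Pads are 22 mm wide; open, the fingers measure 114 mm over their backs; the gripper's body (76 mm by 85 mm) begins 54 mm behind the grasp point. The pads swing forward as they close: fully open they stand 13 mm farther back than shut.
Start: joints at [1.121, 0.423, 1.63, -0, 1.089, -0.019], TCP at [0.261, 0.568, 0.231] pointing down, gripper open.
Joint ranges: [-3, 3], [-0.9, 2.11], [0.09, 2.58], [-1.31, 4.45], [0.11, 2.69], [-2.54, 2.54]. Speed limits (rad/s): [2.39, 2.39, 3.01, 3.14, 3.14, 3.14].

### API

Orientations are given as a unit quaternion [w, x, y, z].
In Python, from rig import r gives the robot as it stands.
- The arm moves only by the tool move_arm, never from a script. Its argument "plan" is a list of rows, each an object with "angular": the turn, a rotation vector about the tool's x, y, z in rad, a list of three; "offset": the shift along the tool's x, y, z in m, a list of three; "fingers": the opening, from 0 (shut) to 1 (fully open). A call has 1 to 20 rows; each row shifts and turns the pose as measured when the row begins, along the tool's axes as they then stand; what a row does not reach is not made up. A row lasts 1/8 s, in which the tool goes at most 62.5 mm and 10.7 degrees, less where a joint would pass 70% of its speed; a pose out of reach is approached as far as the arm can. A call is refused whole if a number of a shift passes 0.0625 or a number of a turn 0.188, either way. A call with a gripper value outside its range is refused whole. The fingers move at their own pace and stop on an object; "force" is the grip in N (left out, the last holds). Time passes only in rows, so rows that do not move let the fingers close. It gives the time, the measured TCP pose, the force and the opening at its end, in the units of the state.
- r.get_state(): the state, without advancing time (a new reading comes with each control period).
- r.capture(name): name is "scene" or "top" or "wrist"; returns a dict with "image" (384x512x3 uint8, blue, green, red), "range_z" (384x512 float32, m along the optical axis (not along the pixel's ray), 0 where there is no reading), "fx", "fy", "cx", "cy" (pixels), "position" and "attitude" of the camera in the world; the wrist camera has in their place "hand_eye" (4x4, takes a point from camera to tool coordinates, whose origin is the TCP and whose axes are the tool frame's). Camera axes: x right, y up, looking along -z (the intrinsics and any distortion apply to the point x, -y, -z); pixel columns grow to the right and rows downward; lengths in m; the calibration is good to about 2 mm. The wrist camera is an equidistant fisheye: a pixel r from the principal point sees the ray r / f radians off the axis. A picture is of the moment at which its call begins: read the wrist's pose just before it.
- r.close_job(): hands the job in, once; it reports no verdict.
The state is a dict: "clock": time; "joint_pos": joint angles; "joint_vel": joint speeds; "joint_efforts": joint torques, N m; "ee_pos": TCP position; "eef_rot": TCP orientation; "force": force on the tool from outside, world axes, zero at the start; "moment": the same for the moment, N m; "gripper_width": opening from 0.0 (shut) to 1.0 (fully open).
Only numpy, scipy, OpenCV 4.12 (cv2) and the standard library are available. Lean on these libraries where they do the work, as an engineer would, in place of code of your own. Each camera call takes 0.05 s, during which the arm holds its last target. There are 200 camera calls.

### The job

The electric-lock controller on the bench has been serviced and its hinged door still stands open. Push the door shut with the fingertips, then set the fingertips in the slot of its round quarter-turn fastener, press the door down against its rubber seal and turn the fastener clockwise all the way, so that the door stays locked flush when you let go. It is a job for the fingertips alone: nothing is gripped or lifted, the door is not swung wider, and the loose tools and lock parts round the box stay where they lie.

Things in the scene. Friction and masses are not known exactly. Their poses are not given: they have to be found in the camera images.
- enclosure: plain grey controller box lying on its back, fixed: 200 mm (its x) by 240 mm (its y), rim 80 mm above the bench; door's outer face 89 mm above the bench when shut. Origin: centre of its underside; x points from the door's free edge to the hinge side, y along the hinge, z up. Two cable glands stand out 20 mm at +y. A steel striker rod lies inside under the middle of the free edge
- door_hinge (a point): middle of the door's hinge line, 104 mm from the box's centre towards its +x, 85 mm above the bench. Axes turn with the door: y along the hinge, x from the free edge to the hinge, z out of the door's outer face. The door is a flat plate 208 mm (from hinge to free edge) by 248 mm, 8 mm thick, the hinge line at mid-thickness
- door_edge (a point): middle of the door's free edge, on its outer face (208 mm from the hinge line, 4 mm above the plate's middle); same axes as door_hinge
- door (a joint): door angle in rad: 0 = shut hard on the rim, grows as the free edge rises. A stiff hinge keeps it where it is left (1 to 2 N at the free edge moves it). From about 0.02 rad down it squeezes the rubber seal under the free edge, which pushes back with up to 6 N when fully shut; unlocked, the door creeps up a little again
- slot (a point): centre of the slot's floor in the fastener's metal disc (64 mm across), in a raised black collar (76 mm across, 16 mm high) on the door's outer face, 149 mm from the hinge line, mid-way along it. Slot: straight across the disc, 30 mm wide, 64 mm long between collar walls, 13.5 mm deep, floor 2 mm above the door's face (91 mm above the bench when shut). Axes turn with it: y along the slot, z out
- fastener (a joint): turn in rad: 0 = open (slot parallel to the door's free edge), pi/2 = locked at its stop (slot points at that edge). Grows clockwise from above; stays where left (0.06 N m). From about 1.0 rad its cam arm goes under the striker rod if the door is pressed down (below 0.02 rad). One slim fingertip spun in the slot's middle slips: spread two along it, or carry one round off-centre, turning it too
- screwdriver: loose screwdriver, 182 mm long, lying to the left of the box; origin on the bench under its middle. Leave alone
- loupe: loose black eye loupe, 36 mm, standing near the box's front left corner; origin centre of its foot. Leave alone
- lock_cylinder: loose brass profile lock cylinder, 70 x 31 x 17 mm, behind the box; origin on the bench under its middle. Leave alone
- padlock: loose brass padlock lying flat, 76 x 48 x 15 mm, behind the box; origin on the bench under its middle. Leave alone

How it is judged:
By the outcome, as a careful person would: the job done as asked, in the order asked, and still so for the second after the job is handed in, with the robot touching nothing.
It also fails if it takes over 54 s, if anything falls off the work surface, if the arm or the gripper's body presses on something with over 40 N, if the wrist force passes 120 N, or if a joint passes its speed limit or range.

## Working session

There is one attempt and no reset: what is moved stays moved. The work goes in short steps, Python scripts to look and compute and a tool call to move; the robot and the scene stay as the last step left them, time stands still between calls to the robot, and variables do not carry over. Pictures are saved under pics/ and viewed, about 8 in all and at most 12, crops included, and the job is handed in when it is done.

Besides the shell and the picture viewer there is one more tool, called after ">>>" as name(argument=value, ...), one argument or row to a line, values as JSON. move_arm: Moves the arm, as the interface text tells. Its arguments: {"type":"object","properties":{"plan":{"type":"array"},"force":{"type":"number"}},"required":["plan"]}

```bash
ls; mkdir -p pics
cat > h.py <<'E'
import numpy as np, cv2
from rig import r
from scipy.spatial.transform import Rotation as R
def rot(q): return R.from_quat([q[1],q[2],q[3],q[0]])
def cloud(c):
    z=c["range_z"]; v,u=np.mgrid[:384,:512]
    P=np.stack([(u-c["cx"])/c["fx"]*z,-(v-c["cy"])/c["fy"]*z,-z],-1)
    return P@rot(c["attitude"]).as_matrix().T+np.array(c["position"])
E
python3 - <<'E'
from h import *
s=r.get_state();print(s)
ims=[]
for n in("scene","top"):
    c=r.capture(n);print({k:c[k] for k in c if k not in("image","range_z")});np.savez(n+".npz",P=cloud(c),im=c["image"],ok=c["range_z"]>0)
    cv2.imwrite(f"pics/{n}0.png",cv2.resize(c["image"],(800,600)))
E
```

```text
pics
{'clock': 0.0, 'joint_pos': array([ 1.12100715e+00,  4.23869353e-01,  1.63068508e+00, -8.39052229e-06,
        1.08860507e+00, -1.89974578e-02]), 'joint_vel': array([-2.02400786e-04, -1.40221151e-03,  8.95488221e-04, -1.45648239e-03,
       -1.04177561e-05,  1.48471997e-03]), 'joint_efforts': array([ 3.54198000e-04, -5.57386351e+01, -2.81749088e+01, -4.38186430e-05,
        7.19386357e-03, -7.29088640e-06]), 'ee_pos': array([0.26073318, 0.56741467, 0.23052982]), 'eef_rot': array([ 0.69064084,  0.15059205,  0.69089305, -0.15167091]), 'force': array([0.3364785 , 0.17458044, 0.67411507]), 'moment': array([-0.03042657, -0.01589323,  0.03340599]), 'gripper_width': 0.9974402575442606}
{'fx': 466.5580886348144, 'fy': 466.5580886348144, 'cx': 254.80671390044753, 'cy': 199.14734936001614, 'position': array([ 0.14308892, -0.50464159,  0.57780387]), 'attitude': array([ 0.84057371,  0.47710273, -0.13415796, -0.21865603])}
{'fx': 407.9545071227244, 'fy': 407.9545071227244, 'cx': 254.50026241577993, 'cy': 195.72525978255615, 'position': array([0.46063887, 0.23771024, 0.92320614]), 'attitude': array([-0.69467442, -0.04455605,  0.05686084,  0.71568782])}
```

View pics/scene0.png

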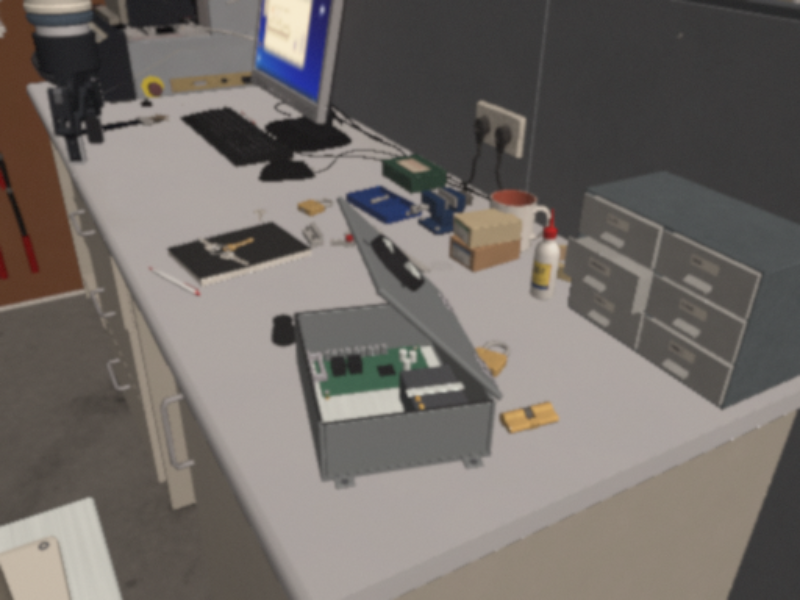

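View pics/top0.png

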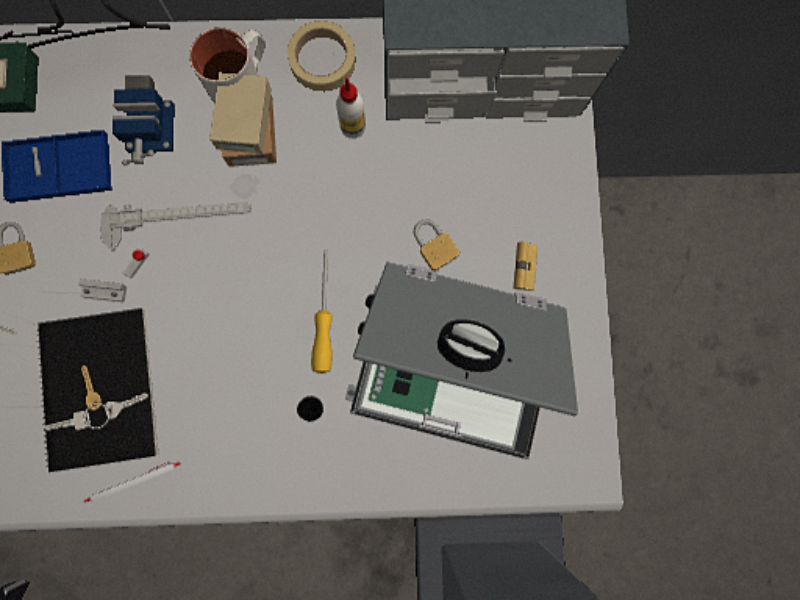

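The scene picture shows the box with its door open about 50–60° and the hinge on the far side. In the top picture the door corners are near (387,263), (568,308), (577,412) and (354,357), and the fastener is at (472,343).

Run:
```python
from h import *
d=np.load("top.npz");P,im=d["P"],d["im"]
poly=np.array([[387,263],[568,308],[577,412],[354,357]])*.64
m=np.zeros((384,512),np.uint8);cv2.fillPoly(m,[poly.astype(int)],1);m=cv2.erode(m,np.ones((5,5)))
cv2.circle(m,(302,219),28,0,-1)
Q=P[(m>0)&d["ok"]]
for _ in range(4):
    c=Q.mean(0);n=np.linalg.svd(Q-c,full_matrices=False)[2][2];n*=np.sign(n[2]);e=(Q-c)@n;Q=Q[abs(e)<max(2.0*e.std(),.002)]
print("plane",c,n,e.std(),len(Q))
C=np.array([0.46063887,0.23771024,0.92320614])
A=rot([-0.69467442,-0.04455605,0.05686084,0.71568782]).as_matrix()
def ray(u,v):return A@np.array([(u-254.5)/407.95,-(v-195.73)/407.95,-1])
def onp(u,v,c=c):
    d=ray(u,v);return C+d*((c-C)@n)/(d@n)
# refine corners: coplanar grey mask
g=(abs((P-c)@n)<.006)&d["ok"];M=np.zeros((384,512),np.uint8);M[150:280,215:380]=g[150:280,215:380]*255
M=cv2.morphologyEx(M,cv2.MORPH_OPEN,np.ones((5,5)))
k=max(cv2.findContours(M,0,2)[0],key=cv2.contourArea);k=cv2.convexHull(k);box=cv2.approxPolyN(k,4).reshape(-1,2);print(box/.64)
K=np.array([onp(*p) for p in box]);print(K);print(np.linalg.norm(K-np.roll(K,-1,0),axis=1))
# disc/collar above door
h=(P-c)@n
mm=(h>.009)&(h<.025)&d["ok"];M2=np.zeros((384,512),np.uint8);M2[195:245,270:335]=mm[195:245,270:335]*255
ys,xs=np.nonzero(M2);S=P[M2>0];print("collar",len(S),S.mean(0),S.min(0),S.max(0))
y=np.cross(n,[0,0,1]);y/=np.linalg.norm(y);print("hinge dir",y,"angle",np.arccos(n[2]))
# rim pts z .07-.09 lower
mm=(abs(P[...,2]-.08)<.006)&d["ok"];mm[:225]=0;mm[:,:215]=0
S=P[mm];print(len(S));
b=cv2.minAreaRect((S[:,:2]*1000).astype(np.float32));print(b)
cv2.imwrite("pics/t1.png",cv2.resize(im[140:310,200:400],None,fx=4,fy=3.5,interpolation=2))
```

```text
plane [0.53564608 0.13800787 0.17233867] [ 0.70957693 -0.20745782  0.67339574] 0.0007303692548498577 5188
[[565.625  304.6875]
 [578.125  415.625 ]
 [351.5625 357.8125]
 [387.5    257.8125]]
[[ 0.57656186 -0.00269943  0.08587581]
 [ 0.43626224  0.03829031  0.24634165]
 [ 0.50398224  0.27483459  0.24785696]
 [ 0.6473642   0.2328233   0.08382846]]
[0.21705628 0.2460518  0.22187538 0.24594332]
collar 684 [0.52037957 0.14236255 0.21096659] [0.49243212 0.10527927 0.18084743] [0.54997487 0.17848256 0.23759078]
hinge dir [-0.2806206  -0.95981877  0.        ] angle 0.8320037942369011
646
((443.90948486328125, 164.3267059326172), (239.73048400878906, 69.29981994628906), 73.79383087158203)
```

View pics/t1.png

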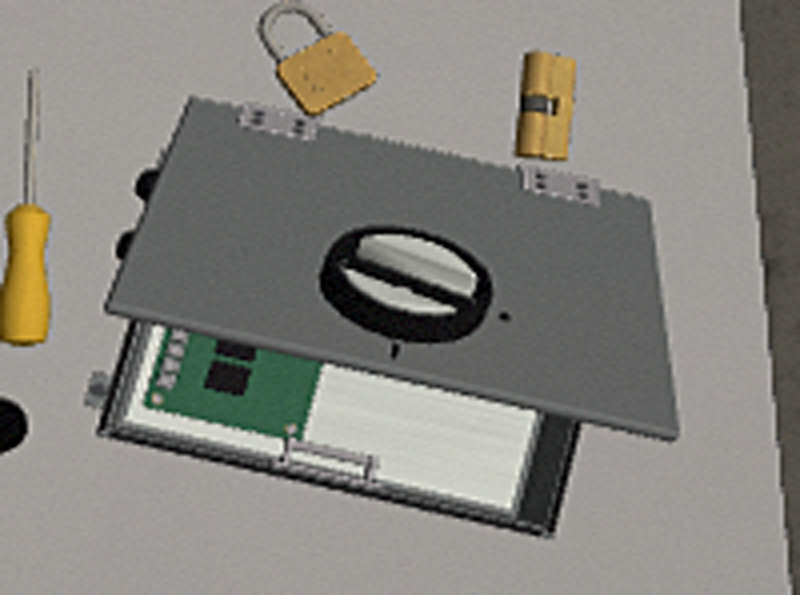

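>>> move_arm(
  plan=[
    {"angular":[-0.147,0,0],"offset":[-0.04,0,0],"fingers":0},
    {"angular":[0,0,0],"offset":[-0.02,-0.02,0.02],"fingers":0},
    {"angular":[0,0,0],"offset":[0,-0.04,0.035],"fingers":0},
    {"angular":[0,0,0],"offset":[0,-0.04,0.035],"fingers":0},
    {"angular":[0,0,0],"offset":[0,-0.04,0.035],"fingers":0},
    {"angular":[0,0,0],"offset":[0,-0.04,0.035],"fingers":0},
    {"angular":[0,0,0],"offset":[0,-0.04,0.035],"fingers":0},
    {"angular":[0,0,0],"offset":[0,-0.04,0.035],"fingers":0},
    {"angular":[0,0,0],"offset":[0,-0.04,0.035],"fingers":0},
  ],
)

```text
clock: 1.23
ee_pos: [0.4358, 0.1976, 0.2906]
eef_rot: [0.7, 0.094, 0.701, -0.098]
force: [1.0, 0.1, -0.8]
gripper_width: -0.001
```

```bash
cat > st.py <<'E'
from h import *
s=r.get_state();p=s["ee_pos"];M=rot(s["eef_rot"]).as_matrix()
xb=np.array([.9598,-.2806,0]);yb=np.array([.2806,.9598,0])
T=np.stack([[0,0,-1],yb,xb],1)
e=R.from_matrix(M.T@T).as_rotvec()
print("clk %.2f t %.4f s %.4f z %.4f"%(s["clock"],p@xb,p@yb,p[2]),"turn to base ori",e.round(3),"F",(s["force"]@np.stack([xb,yb,[0,0,1]],1)).round(1),"Mz",s["moment"].round(2),"w %.3f"%s["gripper_width"],"j",s["joint_pos"].round(2))
E
python3 st.py
```

```text
clk 1.23 t 0.3628 s 0.3119 z 0.2906 turn to base ori [ 0.013 -0.001  0.005] F [ 1.   0.4 -0.8] Mz [-0.04  0.   -0.02] w -0.001 j [ 0.4   0.13  1.88 -0.    1.13 -0.89]
```

>>> move_arm(
  plan=[
    {"angular":[0.013,0,0.005],"offset":[0,-0.03,0.025],"fingers":0},
    {"angular":[0,0,0],"offset":[0,-0.03,0.025],"fingers":0},
    {"angular":[0,0,0],"offset":[0.01,-0.03,0.023],"fingers":0},
    {"angular":[0,0,0],"offset":[0.02,0,0],"fingers":0},
  ],
)

```text
clock: 1.72
ee_pos: [0.4835, 0.0839, 0.2608]
eef_rot: [0.7, 0.102, 0.699, -0.102]
force: [1.2, 0.2, 0.6]
gripper_width: -0.004
```

```bash
python3 st.py
python3 - <<'E'
from h import *
c=r.capture("scene");cv2.imwrite("pics/s2.png",cv2.resize(c["image"][80:330,150:400],(700,700)[:2]) if 0 else cv2.resize(c["image"][80:330,150:400],(600,600)))
E
```

```text
clk 1.73 t 0.4406 s 0.2162 z 0.2608 turn to base ori [-0.006  0.002 -0.   ] F [1.1 0.5 0.6] Mz [ 0.01  0.06 -0.06] w -0.004 j [ 0.15  0.19  1.89 -0.    1.06 -1.13]
```

View pics/s2.png

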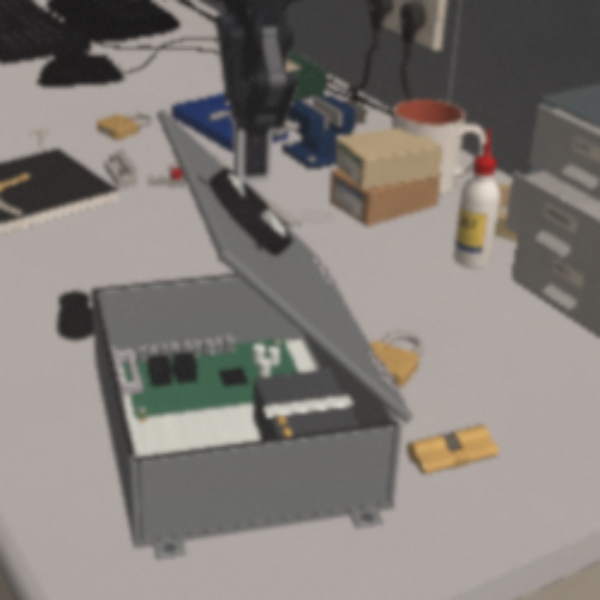

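The fingertip (near pixel 258,172) hangs above the door's outer face, clear of the collar. I start pushing along the arc.

>>> move_arm(
  plan=[
    {"angular":[0,0,0],"offset":[0.015,0,-0.003],"fingers":0},
    {"angular":[0,0,0],"offset":[0.015,0,-0.003],"fingers":0},
    {"angular":[0,0,0],"offset":[0.012,0,-0.01],"fingers":0},
    {"angular":[0,0,0],"offset":[0.012,0,-0.01],"fingers":0},
    {"angular":[0,0,0],"offset":[0.012,0,-0.009],"fingers":0},
  ],
)

```text
clock: 2.4
ee_pos: [0.4459, 0.0952, 0.1895]
eef_rot: [0.699, 0.102, 0.701, -0.102]
force: [0.4, 0.4, 0.2]
gripper_width: 0.001
```

```bash
python3 st.py
```

```text
clk 2.40 t 0.4012 s 0.2165 z 0.1895 turn to base ori [-0.005 -0.003  0.001] F [0.3 0.5 0.2] Mz [-0.02 -0.11  0.01] w 0.001 j [ 0.18  0.24  2.02  0.    0.88 -1.1 ]
```

>>> move_arm(
  plan=[
    {"angular":[0,0,0],"offset":[0.013,0,-0.009],"fingers":0},
    {"angular":[0,0,0],"offset":[0.013,0,-0.006],"fingers":0},
    {"angular":[0,0,0],"offset":[0.013,0,-0.005],"fingers":0},
    {"angular":[0,0,0],"offset":[0.013,0,-0.004],"fingers":0},
    {"angular":[0,0,0],"offset":[0.013,0,-0.003],"fingers":0},
  ],
)

```text
clock: 3.02
ee_pos: [0.4162, 0.1045, 0.1214]
eef_rot: [0.699, 0.101, 0.701, -0.101]
force: [0.1, -0.1, -0.5]
gripper_width: 0.001
```

```bash
python3 st.py
python3 - <<'E'
from h import *
c=r.capture("scene");cv2.imwrite("pics/s3.png",cv2.resize(c["image"][80:330,150:400],(600,600)))
E
```

```text
clk 3.02 t 0.3701 s 0.2171 z 0.1214 turn to base ori [-0.003 -0.002  0.001] F [ 0.1 -0.  -0.5] Mz [-0.01 -0.07 -0.07] w 0.001 j [ 0.22  0.33  2.13  0.    0.69 -1.07]
```

View pics/s3.png

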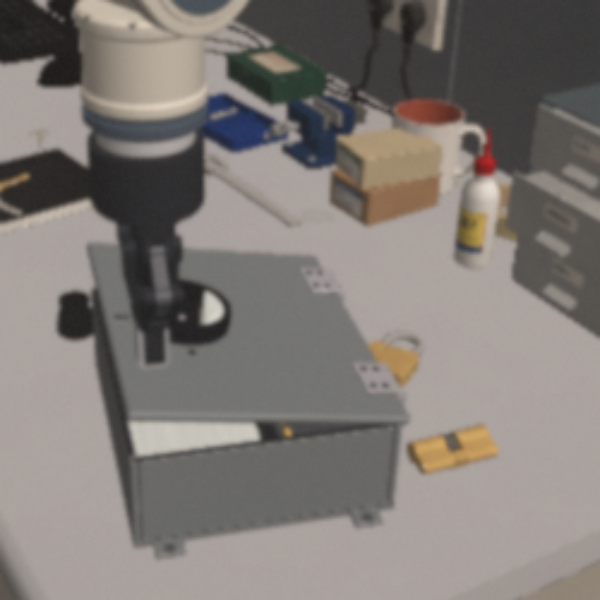

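The door is following and about 0.2 rad open; the fingertip at (153,345) is on its face, beside the collar.

>>> move_arm(
  plan=[
    {"angular":[0,0,0],"offset":[0.012,0,0],"fingers":0},
    {"angular":[0,0,0],"offset":[0.01,0,0],"fingers":0},
    {"angular":[0,0,0],"offset":[0.006,0,0],"fingers":0},
    {"angular":[0,0,0],"offset":[0.003,0,0],"fingers":0},
    {"angular":[0,0,0],"offset":[0.002,0,0],"fingers":0},
  ],
)

```text
clock: 3.7
ee_pos: [0.4145, 0.1047, 0.0879]
eef_rot: [0.698, 0.101, 0.702, -0.101]
force: [-14.5, -3.2, 57.8]
gripper_width: -0.005
```

```bash
python3 st.py
```

```text
clk 3.70 t 0.3684 s 0.2168 z 0.0879 turn to base ori [-0.002 -0.005  0.002] F [-13.1  -7.1  57.8] Mz [-0.51  2.39  0.01] w -0.005 j [ 0.22  0.4   2.14  0.    0.61 -1.07]
```

>>> move_arm(
  plan=[
    {"angular":[0,0,0],"offset":[-0.03,0,0],"fingers":0},
    {"angular":[0,0.005,0],"offset":[-0.04,0.01,0],"fingers":0.25},
    {"angular":[0,0,0],"offset":[-0.03,0.03,0.015],"fingers":0.25},
    {"angular":[0,0,0],"offset":[0,0.025,0.015],"fingers":0.25},
    {"angular":[0,0,0],"offset":[0,0,0],"fingers":0.25},
    {"angular":[0,0,0],"offset":[0,0,0],"fingers":0.25},
  ],
)

```text
clock: 4.45
ee_pos: [0.4637, 0.1593, 0.1917]
eef_rot: [0.697, 0.102, 0.703, -0.101]
force: [-0.4, -0.2, -0.2]
gripper_width: 0.256
```

```bash
python3 st.py
python3 - <<'E'
from h import *
s=r.get_state();c=r.capture("wrist");print({k:c[k] for k in c if k not in("image","range_z")})
np.savez("wrist.npz",im=c["image"],z=c["range_z"],H=c["hand_eye"],p=s["ee_pos"],q=s["eef_rot"],k=[c["fx"],c["fy"],c["cx"],c["cy"]])
cv2.imwrite("pics/w1.png",cv2.resize(c["image"],(800,600)))
E
```

```text
clk 4.45 t 0.4004 s 0.2830 z 0.1917 turn to base ori [-0.003 -0.008  0.001] F [-0.3 -0.3 -0.2] Mz [ 0.01 -0.01 -0.02] w 0.256 j [ 0.3   0.29  1.95  0.    0.91 -0.98]
{'fx': 297.3186396354542, 'fy': 297.3186396354542, 'cx': 251.72782573089094, 'cy': 193.43657756322673, 'hand_eye': array([[-2.17810984e-04,  3.27080330e-01, -9.44996513e-01,
        -1.43207219e-01],
       [ 9.99999976e-01,  5.44718820e-05, -2.11634959e-04,
        -8.72061413e-04],
       [-1.77458936e-05, -9.44996537e-01, -3.27080334e-01,
        -8.47010157e-02],
       [ 0.00000000e+00,  0.00000000e+00,  0.00000000e+00,
         1.00000000e+00]])}
```

View pics/w1.png

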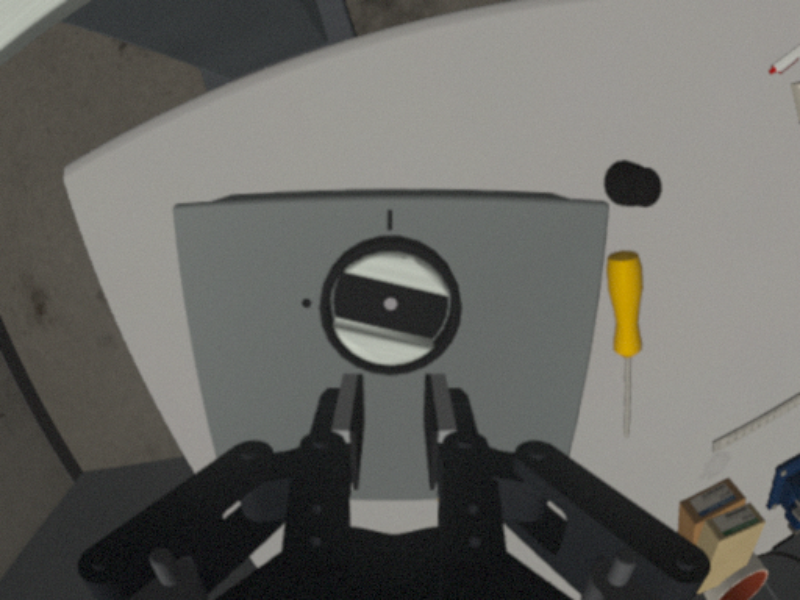

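The wrist view shows the slot (black band, centre dot at 390,303) turned about 10° clockwise. I'll measure its centre and angle.

```bash
cat > slot.py <<'E'
from h import *
d=np.load("wrist.npz");im,z,H=d["im"],d["z"],d["H"];fx,fy,cx,cy=d["k"];p=d["p"];M=rot(d["q"]).as_matrix()
xb=np.array([.9598,-.2806,0]);yb=np.array([.2806,.9598,0])
def ray(u,v):
    a=np.array([u-cx,v-cy]);n=np.hypot(*a);th=n/fx
    dc=np.array([a[0]/n*np.sin(th),-a[1]/n*np.sin(th),-np.cos(th)])
    return M@(H[:3,:3]@dc)
C=M@H[:3,3]+p
def pl(u,v,h): q=ray(u,v);X=C+q*(h-C[2])/q[2];return np.array([X@xb,X@yb])
g=cv2.cvtColor(im,cv2.COLOR_BGR2GRAY)
# collar outer: dark ellipse
m=((g<70)*255).astype(np.uint8);m[:,:190]=0;m[:,315:]=0;m[:140]=0;m[240:]=0
k=max(cv2.findContours(m,0,1)[0],key=cv2.contourArea)[:,0]
W=np.array([pl(*q,.105) for q in k],np.float32);(c,rad)=cv2.minEnclosingCircle(W);e=cv2.fitEllipse(W*1000);print("collar t,s",c,rad,e)
# disc bright parts
b=((g>120)*255).astype(np.uint8);o=np.zeros_like(b);cv2.circle(o,(250,194),38,255,-1);b&=o
for q in sorted(cv2.findContours(b,0,1)[0],key=cv2.contourArea)[-3:]:
    q=q[:,0];A=cv2.contourArea(q);h=.091 if A<120 else .1045
    X=np.array([pl(*a,h) for a in q]);print(A,X.mean(0),X.min(0),X.max(0))
    if A>=120:
        # straight edge near the slot: fit by line through points closest to centre
        f=cv2.minAreaRect((X*1000).astype(np.float32));print("rect",f)
v=slice(0,0)
pts=z[190:200:3,230:280:10];print(pts)
for(a,bb)in[((335,288),(446,296)),((340,273),(448,296)),((335,316),(436,340))]:
    A=pl(a[0]*.64,a[1]*.64,.1045);B=pl(bb[0]*.64,bb[1]*.64,.1045);print(A,B,np.arctan2(B[0]-A[0],B[1]-A[1]))
for e in((176,205),(607,203),(390,212),(306,303)):print("pt",pl(e[0]*.64,e[1]*.64,.09))
E
python3 slot.py
```

```text
collar t,s (0.3978244364261627, 0.2803894281387329) 0.0390479601919651 ((397.89093017578125, 280.3224792480469), (74.20518493652344, 77.19900512695312), 89.49595642089844)
80.0 [0.41364518 0.26597107] [0.40806016 0.24876055] [0.41857628 0.2832079 ]
589.5 [0.41989124 0.27583405] [0.40930631 0.25206764] [0.42980749 0.30107224]
rect ((421.8231201171875, 274.98876953125), (50.468753814697266, 14.257003784179688), 76.28644561767578)
812.0 [0.37902564 0.28442798] [0.3691167  0.25824581] [0.39009381 0.31023498]
rect ((376.9219055175781, 285.79974365234375), (53.69525146484375, 15.652093887329102), 76.39773559570312)
[[0.2538557  0.25324762 0.2525818  0.25452092 0.2528403 ]
 [0.25418866 0.25409415 0.25416237 0.25516206 0.25383246]
 [0.25506797 0.25596195 0.2547622  0.25469092 0.25577146]
 [0.2573022  0.257099   0.25612035 0.25598225 0.25612384]]
[0.38675619 0.25171459] [0.39133172 0.30981211] 0.07859373407726788
[0.37866612 0.25464812] [0.39133387 0.31087108] 0.22161213142039676
[0.40234739 0.25103514] [0.41638799 0.30523696] 0.2534714932379505
pt [0.34086609 0.1587734 ]
pt [0.34065865 0.40333253]
pt [0.34912982 0.28053971]
pt [0.39988899 0.23280812]
```

>>> move_arm(
  plan=[
    {"angular":[-0.003,-0.008,0.001],"offset":[0.03,-0.002,-0.0014],"fingers":0.25},
    {"angular":[0.12,0,0],"offset":[0.03,0,0],"fingers":0.25},
    {"angular":[0.117,0,0],"offset":[0.015,0,0],"fingers":0.25},
    {"angular":[0,0,0],"offset":[0,0,0],"fingers":0.25},
  ],
)

```text
clock: 5.0
ee_pos: [0.4579, 0.1548, 0.1137]
eef_rot: [0.681, 0.184, 0.684, -0.186]
force: [-0.3, 0.1, 0.8]
gripper_width: 0.253
```

```bash
python3 st.py
python3 - <<'E'
from h import *
s=r.get_state();c=r.capture("wrist")
np.savez("wrist.npz",im=c["image"],z=c["range_z"],H=c["hand_eye"],p=s["ee_pos"],q=s["eef_rot"],k=[c["fx"],c["fy"],c["cx"],c["cy"]])
cv2.imwrite("pics/w2.png",cv2.resize(c["image"][120:340,120:400],(764,600)))
E
```

```text
clk 5.00 t 0.3961 s 0.2771 z 0.1137 turn to base ori [-0.245 -0.003  0.003] F [-0.3 -0.   0.8] Mz [ 0.   -0.01  0.03] w 0.253 j [ 0.3   0.41  2.01 -0.    0.73 -0.74]
```

View pics/w2.png

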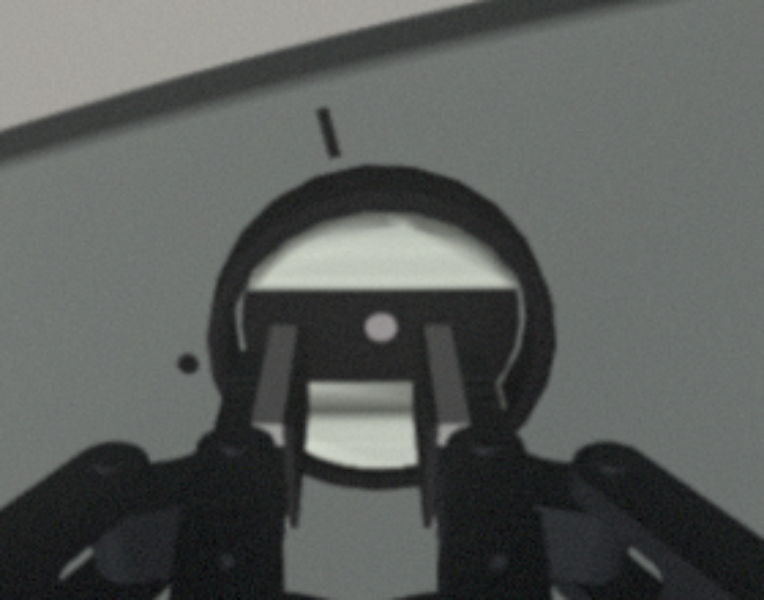

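The slot band and fingers are parallel, with the fingers (mid ~361) about 4 mm left of the centre dot (380). I correct that and go in.

>>> move_arm(
  plan=[
    {"angular":[0,-0.003,0.003],"offset":[0,0.0046,0.002],"fingers":0.25},
    {"angular":[0,0,0],"offset":[0.006,0,0],"fingers":0.25},
    {"angular":[0,0,0],"offset":[0.004,0,0],"fingers":0.25},
  ],
)

```text
clock: 5.42
ee_pos: [0.4639, 0.1582, 0.1057]
eef_rot: [0.685, 0.184, 0.681, -0.183]
force: [-0.3, 0.4, -0.7]
gripper_width: 0.253
```

```bash
python3 st.py
```

```text
clk 5.42 t 0.4008 s 0.2820 z 0.1057 turn to base ori [-0.241  0.004 -0.003] F [-0.4  0.3 -0.7] Mz [ 0.04  0.01 -0.02] w 0.253 j [ 0.3   0.42  2.01 -0.    0.7  -0.74]
```

>>> move_arm(
  plan=[
    {"angular":[0,0,0],"offset":[0.006,0,0],"fingers":0.25},
    {"angular":[0,0,0],"offset":[0.004,0,0],"fingers":0.25},
    {"angular":[0,0,0],"offset":[0.002,0,0],"fingers":0.25},
  ],
)

```text
clock: 5.8
ee_pos: [0.4638, 0.1583, 0.0928]
eef_rot: [0.685, 0.184, 0.681, -0.182]
force: [0.0, 0.6, 3.3]
gripper_width: 0.246
```

```bash
python3 st.py
```

```text
clk 5.80 t 0.4008 s 0.2820 z 0.0928 turn to base ori [-0.24   0.004 -0.003] F [-0.1  0.6  3.3] Mz [ 0.03  0.2  -0.02] w 0.246 j [ 0.3   0.45  2.01 -0.    0.67 -0.74]
```

>>> move_arm(
  plan=[
    {"angular":[0,0,0],"offset":[0.002,0,0],"fingers":0.25},
    {"angular":[0,0,0],"offset":[0.002,0,0],"fingers":0.25},
  ],
)

```text
clock: 6.05
ee_pos: [0.4639, 0.1584, 0.0903]
eef_rot: [0.684, 0.184, 0.681, -0.182]
force: [-8.5, -2.7, 37.8]
gripper_width: 0.252
```

```bash
python3 st.py
```

```text
clk 6.05 t 0.4008 s 0.2822 z 0.0903 turn to base ori [-0.24   0.004 -0.003] F [-7.4 -5.  37.8] Mz [-0.56  1.7  -0.04] w 0.252 j [ 0.3   0.45  2.01 -0.    0.67 -0.74]
```

>>> move_arm(
  plan=[
    {"angular":[0.15,0,0],"offset":[0.0012,0,0],"fingers":0.25},
    {"angular":[0.15,0,0],"offset":[0.0012,0,0],"fingers":0.25},
    {"angular":[0.15,0,0],"offset":[0.0012,0,0],"fingers":0.25},
  ],
)

```text
clock: 6.42
ee_pos: [0.4638, 0.1574, 0.0908]
eef_rot: [0.624, 0.335, 0.621, -0.334]
force: [-4.9, -2.5, 16.1]
gripper_width: 0.251
```

```bash
python3 st.py
```

```text
clk 6.42 t 0.4010 s 0.2812 z 0.0908 turn to base ori [-0.702  0.004 -0.003] F [-4.  -3.8 16.1] Mz [-0.64  0.85  0.13] w 0.251 j [ 0.3   0.45  2.01 -0.    0.67 -0.28]
```

>>> move_arm(
  plan=[
    {"angular":[0.15,0,0],"offset":[0.0014,0,0],"fingers":0.25},
    {"angular":[0.15,0,0],"offset":[0.0014,0,0],"fingers":0.25},
    {"angular":[0.15,0,0],"offset":[0.0014,0,0],"fingers":0.25},
    {"angular":[0.15,0,0],"offset":[0.0014,0,0],"fingers":0.25},
  ],
)

```text
clock: 6.92
ee_pos: [0.4631, 0.1563, 0.0907]
eef_rot: [0.493, 0.509, 0.49, -0.508]
force: [-7.4, -3.3, 22.0]
gripper_width: 0.248
```

```bash
python3 st.py
```

```text
clk 6.92 t 0.4006 s 0.2800 z 0.0907 turn to base ori [-1.32   0.004 -0.002] F [-6.2 -5.3 22. ] Mz [-0.48  1.18  0.07] w 0.248 j [ 0.3   0.45  2.02 -0.01  0.67  0.34]
```

>>> move_arm(
  plan=[
    {"angular":[0.12,0,0],"offset":[0.0014,0,-0.0004],"fingers":0.25},
    {"angular":[0.12,0,0],"offset":[0.0014,0,-0.0004],"fingers":0.25},
    {"angular":[0.06,0,0],"offset":[0.0012,0,0],"fingers":0.25},
  ],
)

```text
clock: 7.3
ee_pos: [0.4629, 0.156, 0.0908]
eef_rot: [0.409, 0.578, 0.405, -0.578]
force: [-3.3, -0.8, 15.2]
gripper_width: 0.252
```

```bash
python3 st.py
```

```text
clk 7.30 t 0.4005 s 0.2796 z 0.0908 turn to base ori [-1.63   0.006 -0.002] F [-2.9 -1.7 15.2] Mz [-0.06  0.63  0.11] w 0.252 j [ 0.3   0.45  2.02 -0.01  0.67  0.65]
```

>>> move_arm(
  plan=[
    {"angular":[0.06,0,0],"offset":[0.0014,0,-0.0003],"fingers":0.25},
    {"angular":[0.06,0,0],"offset":[0.0014,0,0],"fingers":0.25},
  ],
)

```text
clock: 7.55
ee_pos: [0.4638, 0.1563, 0.0908]
eef_rot: [0.373, 0.603, 0.368, -0.601]
force: [-4.4, -1.0, 19.2]
gripper_width: 0.249
```

```bash
python3 st.py
```

```text
clk 7.55 t 0.4013 s 0.2802 z 0.0908 turn to base ori [-1.754  0.007 -0.005] F [-4.  -2.2 19.2] Mz [-0.12  0.81  0.13] w 0.249 j [ 0.3   0.45  2.02 -0.01  0.67  0.78]
```

>>> move_arm(
  plan=[
    {"angular":[0.06,0,0],"offset":[0.0014,0,0],"fingers":0.25},
    {"angular":[0.06,0,0],"offset":[0.0014,0,0],"fingers":0.25},
  ],
)

```text
clock: 7.8
ee_pos: [0.4654, 0.1568, 0.0908]
eef_rot: [0.335, 0.626, 0.331, -0.621]
force: [-2.9, -1.4, 17.0]
gripper_width: 0.251
```

```bash
python3 st.py
```

```text
clk 7.80 t 0.4027 s 0.2811 z 0.0908 turn to base ori [-1.876  0.007 -0.009] F [-2.4 -2.2 17. ] Mz [-0.02  0.65  0.46] w 0.251 j [ 0.3   0.45  2.01 -0.01  0.67  0.9 ]
```

>>> move_arm(
  plan=[
    {"angular":[0.06,0,0],"offset":[0.0014,0,0],"fingers":0.25},
    {"angular":[0.05,0,0],"offset":[0.0014,0,0],"fingers":0.25},
  ],
)

```text
clock: 8.05
ee_pos: [0.4666, 0.1566, 0.0909]
eef_rot: [0.303, 0.644, 0.296, -0.637]
force: [-4.4, -6.4, 17.0]
gripper_width: 0.251
```

```bash
python3 st.py
```

```text
clk 8.05 t 0.4039 s 0.2812 z 0.0909 turn to base ori [-1.983  0.009 -0.013] F [-2.5 -7.4 17. ] Mz [-0.78  0.76  1.47] w 0.251 j [ 0.3   0.45  2.01 -0.01  0.66  1.01]
```

The torque has risen to 1.5 N m, so the fastener is at its stop. I ease the turn off within the play, lift straight out and look.

>>> move_arm(
  plan=[
    {"angular":[-0.12,0,0],"offset":[0.0005,0,0],"fingers":0.25},
    {"angular":[-0.06,0,0],"offset":[-0.001,0,0],"fingers":0.25},
    {"angular":[0,0,0],"offset":[-0.015,0,0],"fingers":0.25},
    {"angular":[0,0,0],"offset":[-0.03,0,0],"fingers":0.25},
    {"angular":[0,0,0],"offset":[-0.05,0,0],"fingers":0.25},
    {"angular":[0,0,0],"offset":[-0.02,0,0],"fingers":0.25},
  ],
)

```text
clock: 8.8
ee_pos: [0.4648, 0.1568, 0.2118]
eef_rot: [0.36, 0.614, 0.352, -0.608]
force: [-0.0, -0.8, 0.2]
gripper_width: 0.252
```

```bash
python3 st.py
python3 - <<'E'
from h import *
s=r.get_state();c=r.capture("wrist")
np.savez("wrist.npz",im=c["image"],z=c["range_z"],H=c["hand_eye"],p=s["ee_pos"],q=s["eef_rot"],k=[c["fx"],c["fy"],c["cx"],c["cy"]])
cv2.imwrite("pics/w3.png",cv2.resize(c["image"],(800,600)))
E
```

```text
clk 8.80 t 0.4021 s 0.2809 z 0.2118 turn to base ori [-1.802  0.011 -0.011] F [ 0.2 -0.8  0.2] Mz [-0.03 -0.05 -0.03] w 0.252 j [ 0.31  0.25  1.94 -0.01  0.94  0.83]
```

View pics/w3.png

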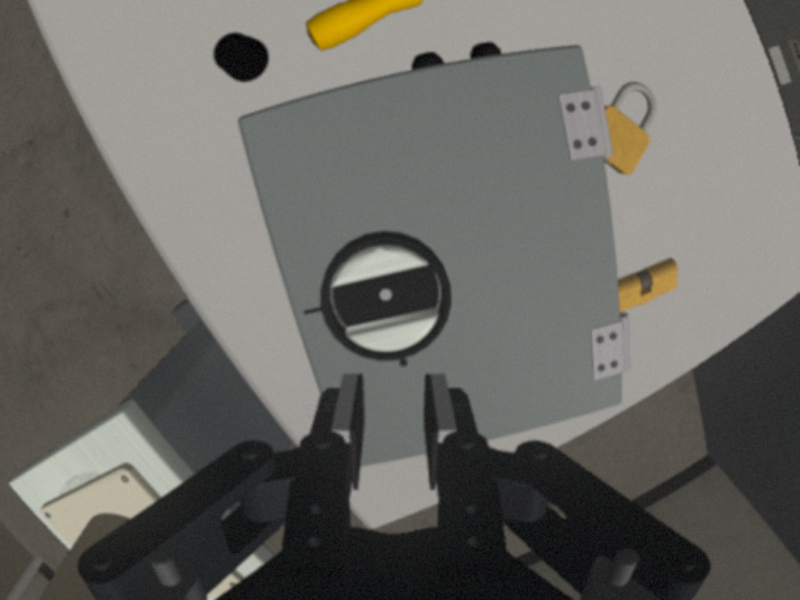

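The slot now points at the mark on the free edge (305,311). I check the angle numerically, plus the door's flushness from the top camera once the arm is up and back.

>>> move_arm(
  plan=[
    {"angular":[0,0,0],"offset":[-0.06,0,0],"fingers":0.25},
    {"angular":[0,0,0],"offset":[-0.03,0,-0.05],"fingers":0.25},
    {"angular":[0,0,0],"offset":[0,0,-0.06],"fingers":0.25},
    {"angular":[0,0,0],"offset":[0,0,-0.06],"fingers":0.25},
    {"angular":[0,0,0],"offset":[0,0,-0.06],"fingers":0.25},
    {"angular":[0,0,0],"offset":[0,0,-0.06],"fingers":0.25},
    {"angular":[0,0,0],"offset":[0,0,-0.06],"fingers":0.25},
    {"angular":[0,0,0],"offset":[0,0,0],"fingers":0.25},
  ],
)

```text
clock: 9.85
ee_pos: [0.6417, 0.4695, 0.3064]
eef_rot: [0.356, 0.617, 0.348, -0.609]
force: [-0.1, -0.2, 0.5]
gripper_width: 0.252
```

```bash
python3 st.py
python3 - <<'E'
from h import *
xb=np.array([.9598,-.2806,0]);yb=np.array([.2806,.9598,0])
c=r.capture("top");P=cloud(c);t=P@xb;s=P@yb;ok=c["range_z"]>0
m=ok&(t>.345)&(t<.54)&(s>.17)&(s<.395)&(np.hypot(t-.4,s-.282)>.045)&(abs(P[...,2]-.09)<.02)
A=np.c_[t[m],s[m],np.ones(m.sum())];k=np.linalg.lstsq(A,P[...,2][m],rcond=None)[0];print("n",m.sum(),"slopes",k[:2].round(4),"z at free edge",k@[.3415,.282,1],"hinge",k@[.5495,.282,1])
# slot angle: bright disc parts
g=cv2.cvtColor(c["image"],cv2.COLOR_BGR2GRAY)
b=((g>130)&(np.hypot(t-.4,s-.282)<.034)&ok).astype(np.uint8)*255
for q in sorted(cv2.findContours(b,0,1)[0],key=cv2.contourArea)[-2:]:
    q=q[:,0];X=np.stack([t[q[:,1],q[:,0]],s[q[:,1],q[:,0]]],1);print(cv2.contourArea(q),X.mean(0),cv2.minAreaRect((X*1000).astype(np.float32)))
cv2.imwrite("pics/t4.png",cv2.resize(c["image"][120:310,180:410],(690,570)))
d=np.load("wrist.npz");im,H=d["im"],d["H"];fx,_,cx,cy=d["k"];M=rot(d["q"]).as_matrix();C=M@H[:3,3]+d["p"]
def pl(u,v,h):
    a=np.array([u-cx,v-cy]);n=np.hypot(*a);th=n/fx;q=M@H[:3,:3]@np.array([*(a/n*np.sin(th)*[1,-1]),-np.cos(th)]);X=C+q*(h-C[2])/q[2];return [X@xb,X@yb]
g=cv2.cvtColor(im,cv2.COLOR_BGR2GRAY);b=((g>120)*255).astype(np.uint8);o=np.zeros_like(b);cv2.circle(o,(247,190),36,255,-1)
for q in sorted(cv2.findContours(b&o,0,1)[0],key=cv2.contourArea)[-2:]:
    X=np.array([pl(*a,.1045) for a in q[:,0]]);print("wrist",X.mean(0),cv2.minAreaRect((X*1000).astype(np.float32)))
E
```

```text
clk 9.85 t 0.4842 s 0.6307 z 0.3064 turn to base ori [-1.814  0.011 -0.016] F [-0.  -0.2  0.5] Mz [-0.02 -0.   -0.03] w 0.252 j [ 0.62  0.62  1.13 -0.01  1.38  1.15]
n 8949 slopes [-0.0027  0.0005] z at free edge 0.08979093640423931 hinge 0.08922332294162855
119.0 [0.39921663 0.26087129] ((399.6912536621094, 258.7038269042969), (15.675135612487793, 50.82923126220703), 87.72581481933594)
119.5 [0.39884662 0.30280048] ((399.7320251464844, 304.82550048828125), (14.673863410949707, 51.05545425415039), 89.619873046875)
wrist [0.39846187 0.25843067] ((398.7978820800781, 256.36456298828125), (51.71085739135742, 15.971474647521973), 0.4848027527332306)
wrist [0.39880191 0.30073885] ((398.3897705078125, 303.1050109863281), (53.59224319458008, 15.889663696289062), 0.17425812780857086)
```

View pics/t4.png

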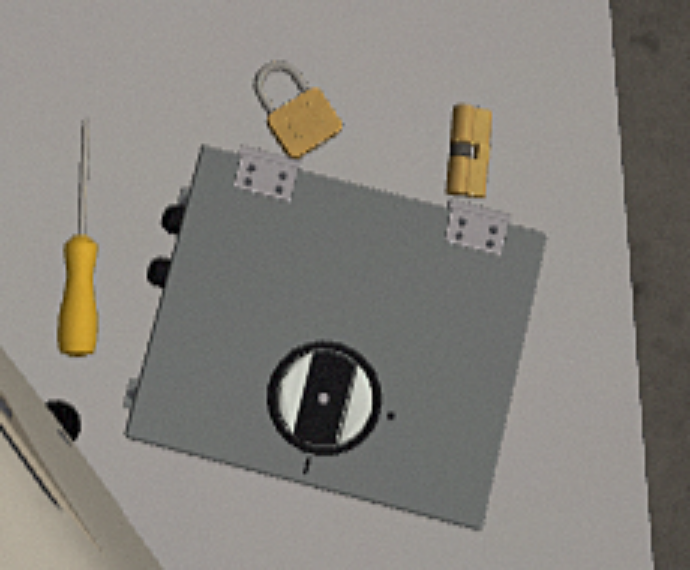

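The slot is within about a degree of 90°, the door is flat (slope 0.003) and stays down, and the loose parts are where they were. I'm handing in.

```bash
python3 -c "
from rig import r
print(r.close_job())"
```

```text
the job is handed in; nothing more can be done
None
```

The controller's door is shut and locked flush, and I handed the job in at about 10 s of the 54 s allowed. I pushed the door down with the closed fingertips beside the collar. Then I set two spread fingertips in the slot, pressed at about 15–38 N and turned the fastener clockwise until the torque rose to 1.5 N m at the stop. After that I lifted clear.

**Last checks, with the arm away from the box:**
- **Fastener:** the slot points at the free-edge mark. The wrist camera puts it within 0.5° of square to that edge, and the rougher top-camera fit within about 2°.
- **Door:** it stays flat, with a slope of 0.003 rad and the free edge 89.8 mm above the bench against a nominal 89 mm.
- **Loose parts:** by eye in the top picture, the screwdriver, padlock and lock cylinder are where they were. The arm partly hid the loupe in that picture, though it had shown in the wrist picture shortly before; I did not measure any of these positions.
- **Forces:** the largest wrist force I read was about 60 N, when the door met the rim. That reading and the others were taken at the end of each move.

No check failed. The one surprise was that, before I turned it, the slot already stood about 0.24 rad clockwise, which I allowed for.

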